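Release the ratchet retainer of a dish rack and take the cup out

ROBOT

A 7-joint arm with a two-finger parallel gripper is mounted at the origin on the work surface. World frame = base frame: x ahead of the robot, y to its left, z up, the work surface at z = 0. Lengths are in mm, angles in rad, forces in N, time in s.
With the tool pointing down it reaches from about 350 to 775 mm from the base axis. Payload 3.1 kg.
Tool frame: the origin (TCP) lies at the very end of the fingers, on their centre line; the grasp point (between the pads) lies 19 mm behind it; z points along the fingers, y is the line along which they close (so a half turn about z gives the same grasp; the last joint's range is limited). The gripper opens to 85 mm and grips with 20 to 120 N. Pads are 22 mm wide; open, the fingers measure 114 mm over their backs; the gripper's body (76 mm by 85 mm) begins 54 mm behind the grasp point. The pads swing forward as they close: fully open they stand 13 mm farther back than shut.
Start: joints at [-1.251, 0.311, 0.014, 1.512, -0.004, 1.319, -0.027], TCP at [194.651, 514.42, 231.304] pointing down, gripper open.
Joint ranges: [-2.7, 2.7], [-0.3, 1.91], [-1.27, 1.3], [0.12, 2.57], [-1.44, 4.58], [0.2, 2.03], [-3.05, 3.05]. Speed limits (rad/s): [2.79, 2.79, 3.14, 3.14, 3.14, 3.14, 3.14].

INTERFACE

Orientations are given as a unit quaternion [w, x, y, z].
In Python, from cell import observe, grab_frame, get_calibration, hand_in, recognise, outline_of gives the robot as it stands.
- The arm moves only by the shell command python3 -m inch 'ROWS' [FORCE]. ROWS is JSON, a list of rows, each a list of 7 numbers: the finger opening in mm, from 0 to 85.4, then the shift along the tool's x, y, z in units of 30 mm (1.0 is 30 mm), then the turn, a rotation vector about the tool's x, y, z in units of 5 degrees (1.0 is 5 degrees). In form: [[gripper, dx, dy, dz, wx, wy, wz], ...]. A call has exactly 8 rows; each row shifts and turns the commanded pose from where the row before left it, along the tool's axes as they then stand; what a row does not reach is not made up. A row lasts 1/12 s, in which the tool goes at most 41.7 mm and 7.16 degrees, less where a joint would pass 70% of its speed; a pose out of reach is approached as far as the arm can. A call is refused whole if a number of a shift passes 1 or a number of a turn 1, either way. A call with a gripper value outside its range is refused whole. The fingers move at their own pace and stop on an object; FORCE is the grip in N (left out, the last holds). Time passes only in rows, so rows that do not move let the fingers close, or fill a call up. It gives the time, the measured TCP pose, the force, the opening and the grip force at its end, in the units of the state.
- observe(): the state, without advancing time (a new reading comes with each control period).
- grab_frame(name): name is "scene" or "top"; returns the picture (480x640x3 uint8, red, green, blue); there is no depth.
- get_calibration(name): a dict with "vfov" (degrees; the focal length in pixels is half the picture's height over the tangent of half this angle, whatever the lens; pixels are square), "cx", "cy" (the principal point, pixels), "distortion" ([k1, k2, p1, p2, k3] as OpenCV has them; the pictures are not rectified), "world_from_camera" (4x4, takes a point from camera to world coordinates). Camera axes: x right, y down, z forward; pixel columns grow to the right and rows downward; lengths in mm; the calibration is good to about 2 mm. A picture is of the moment at which its call begins. get_calibration takes no time and is no camera call.
- hand_in(): hands the job in; it is judged then, once.
Trained networks look in the newest picture that a camera, given by its name, has taken for a name from the list of things; names that differ only in an ending like _2 or _b are one class to them, and where a whole thing is asked for, a point or a joint stands for the part that bears it (a point fixed in the world has none). Each returns a list of dicts, best first, with "p" (0 to 1); they miss things now and then, are a little off and sometimes report something else, mostly with a low value. They report only what shows in the picture. A call takes as long as a camera call. They do not tell look-alikes from the thing itself.
- recognise(camera, label): "location" ([column, row] in pixels, amid what is visible of it).
- outline_of(camera, label): "pixels" (480x640 bool, what is visible of it) and "location" ([column, row] in pixels, amid what is visible of it).
The state is a dict: "clock": time; "q": joint angles; "joint_vel": joint speeds; "joint_efforts": joint torques, N m; "ee_pos": TCP position; "tcp_rot": TCP orientation; "ft_force": force on the tool from outside, world axes, zero at the start; "moment": the same for the moment, N m; "gripper_width": finger opening in mm; "grasp_force": force on a finger pad.
Only numpy, scipy, OpenCV 4.12 (cv2) and the standard library are available. Lean on these libraries where they do the work, as an engineer would, in place of code of your own. Each camera call takes 0.05 s, during which the arm holds its last target. There are 200 camera calls.

TASK

The blue cup is locked in the white dish rack by a swinging retainer. With closed fingertips push the post of the red release lever sideways (do not grip it), gently but far enough to lift the yellow pawl off the ratchet wheel, and keep it pushed until the retainer has swung fully open by itself; do not force the retainer itself. Then lift the cup out and set it down gently, upright, on the cork coaster, leaving the bowl, brass dish and plates where they are.

Things in the scene. Friction and masses are not known exactly. Their poses are not given: they have to be found in the camera images.
- rack: White fixed dish-rack base plate, 200 (x) x 290 (y) x 12 mm high, carrying the mechanism. Origin: centre of its underside; x, y along its short and long sides, z up. Steel ratchet wheel, 66 mm across, top 40 mm above the table, on an upright axis at rack (-45, -50) mm. A wire gallery 40 mm high runs along x = +94 mm. Around the lever's post all is free from 53 mm above the table up.
- stall (a point): Spot on the rack plate, 12 mm above the table, where the cup stands: rack (-2.5, 75) mm. Axes as the rack's. Beside it: two cheeks 24 mm high at y +-32 mm from it and a grey back wall, 60 mm high and long, its face 28.5 mm away on the +x side.
- post (a point): On the axis of the upright red round post of the release lever, 84 mm above the table; post 12 mm in diameter, free from 53 to 100 mm above the table. At rest it is at rack (48, -96) mm, 50 mm from the pivot; its frame turns with the lever and then stands 0.3 rad clockwise of the rack's. Push it along the rack's +y, from its -y side.
- lever (a joint): Turn of the red release lever about its upright pivot (rad): 0 at rest, grows anticlockwise seen from above as the post is pushed along the rack's +y; 0.02 rad is 1 mm of post travel. First comes idle travel against a weak spring (1 to 1.5 N at the post); a brass screw sets its length, 2 to 24 mm, different on every rack. Then it meets the pawl. Let go, it springs back to 0.
- pivot (a point): Top of the upright pivot pin of yellow pawl and red lever, rack (0, -81) mm, 56 mm above the table. After the idle travel the push rises to 6 to 10 N; 4 to 6 mm on, the pawl slips off the wheel (push drops to 4 to 6 N); 1 to 3 mm later it is at its stop (2 to 3 N per further mm). Lean on it with about 12 N; over 16 N is damage. Let go early, it drops into the next tooth.
- retainer (a joint): Swing of the aluminium retainer arm (one piece with the ratchet wheel) about the wheel axis (rad). Near 0 = closed on the cup, 1.13 = fully open; it opens anticlockwise from above, swinging towards the rack's -x side. A spring opens it: with the pawl held off the swing takes about 2.5 s, and it then stays open.
- pad (a point): Middle of the front face of the black rubber pad at the end of the retainer arm, 125 mm from the wheel axis, 62 mm above the table; closed, it stands against the cup's side that looks to the rack's -x. Above it an upright carries a lip that overhangs the cup's rim by about 14 mm, top 113.5 mm above the table.
- cup: Blue ceramic cup without handle, loose, about 0.22 kg; straight-sided, 56 mm across, 95 mm high, wall 4 mm. Origin: centre of its underside; z up. It starts on the rack plate, its foot 12 mm above the table. Once free it can be gripped across its outside near the rim, fingers closing along the rack's y (the back wall and the pad stand on the x sides).
- coaster: Round cork coaster fixed on the worktop, 100 mm across, 5 mm thick. Origin: centre of its underside.
- bowl: White bowl, loose, 120 mm across, 55 mm high; leave alone. Origin: centre of its underside.
- brass_dish: Brass footed dish, loose, 92 mm across, 66 mm high; leave alone. Origin: centre of its underside.
- plates: Stack of five white plates, loose as one piece, 150 mm across, 42 mm high; leave alone. Origin: centre of its underside.
Not all that is in view belongs to the job. Of the things shaped like the cup, the blue one is meant. Of the things shaped like the coaster, the cork one is meant.

How it is judged (in metres and radians):
On the way, in this order (a step that is already met when the one before it is completed fails the run):
1. the retainer has swung fully open (value of joint retainer above 1 rad), for 0.2 s.
2. the cup is lifted out of the rack (height (world z) of cup above 0.03 m and value of joint retainer above 1 rad), for 0.1 s.
At the end, for the whole second after the job is handed in: The cup stands upright (within 0.1 rad) and at rest on the coaster, its centre within 25 mm of the coaster's; the retainer is open (more than 1.0 rad) and the release lever is back at rest (under 0.05 rad) (horizontal distance between cup and coaster below 0.025 m and height (world z) of cup between 0.002 and 0.009 m and angle between cup's own z axis and vertical below 0.1 rad and linear speed of cup below 0.02 m/s and value of joint retainer above 1 rad and value of joint lever below 0.05 rad); the robot touches nothing.
It fails at once if the release lever is pushed with more than 16 N (contact force between any of the fingers, the arm and lever above 16 N).
It fails at once if the retainer itself is pushed by the robot with more than 10 N (contact force between any of the fingers, the arm and retainer above 10 N).
It fails at once if the cup is tipped over (angle between cup's own z axis and vertical above 0.5 rad).
It fails at once if the cup is banged down on the coaster (more than 40 N) (contact force between cup and coaster above 40 N).
It fails at once if bowl, brass dish or plates are moved more than 20 mm (distance of any of bowl, brass_dish, plates from where it was at the start of the episode above 0.02 m).
It also fails if it takes over 72 s, if anything falls off the work surface, if the arm or the gripper's body presses on something with over 40 N, if the wrist force passes 120 N, or if a joint passes its speed limit or range.

## Working session

There is one attempt and no reset: what is moved stays moved. The work goes in short steps, Python scripts to look and compute and a shell command to move; the robot and the scene stay as the last step left them, time stands still between calls to the robot, and variables do not carry over. Pictures are saved under pics/ and viewed, at most 10 in all, crops included, and the job is handed in when it is done.

```bash
mkdir -p pics; cat > h.py <<'E'
import numpy as np, cv2
from cell import *
def cal(n):
    c=get_calibration(n); f=240/np.tan(np.radians(c["vfov"])/2)
    return np.array([[f,0,c["cx"]],[0,f,c["cy"]],[0,0,1.]]),np.array(c["distortion"],float),np.array(c["world_from_camera"],float)
def pix2w(n,uv,z):
    K,d,T=cal(n); p=cv2.undistortPoints(np.array(uv,float).reshape(-1,1,2),K,d).reshape(-1,2)
    r=np.c_[p,np.ones(len(p))]@T[:3,:3].T; o=T[:3,3]
    return o+r*((z-o[2])/r[:,2])[:,None]
def w2pix(n,P):
    K,d,T=cal(n); M=np.linalg.inv(T)
    return cv2.projectPoints(np.array(P,float).reshape(-1,3),cv2.Rodrigues(M[:3,:3])[0],M[:3,3],K,d)[0].reshape(-1,2)
E
python3 - <<'E'
from h import *
ims=[]
for n in("scene","top"):
    im=grab_frame(n); cv2.imwrite(f"pics/{n}0.png",im[...,::-1])
    print(n,cal(n)[2][:3,3].round())
    for l in("rack","cup","coaster","post","pivot","pad","retainer","bowl","brass_dish","plates"):
        print(l,[(np.round(r["location"]).tolist(),round(r["p"],2)) for r in recognise(n,l)][:4])
s=observe();print(s["clock"],s["ee_pos"],s["tcp_rot"],s["ft_force"])
E
```

```text
scene [ 801. -499.  821.]
rack [([318.0, 281.0], 0.76)]
cup [([422.0, 283.0], 0.95), ([344.0, 239.0], 0.94), ([287.0, 409.0], 0.36)]
coaster [([204.0, 350.0], 0.71), ([129.0, 338.0], 0.68)]
post [([300.0, 302.0], 0.67), ([345.0, 240.0], 0.22)]
pivot [([313.0, 281.0], 0.92), ([423.0, 177.0], 0.71)]
pad [([300.0, 260.0], 0.58), ([319.0, 281.0], 0.24)]
retainer [([300.0, 257.0], 0.74)]
bowl [([359.0, 150.0], 0.82), ([423.0, 180.0], 0.25)]
brass_dish [([286.0, 406.0], 0.81), ([424.0, 176.0], 0.53), ([345.0, 236.0], 0.24)]
plates [([425.0, 179.0], 0.82)]
top [ 315.    3. 1564.]
rack [([341.0, 245.0], 0.96)]
cup [([312.0, 231.0], 0.97), ([322.0, 158.0], 0.76)]
coaster [([460.0, 353.0], 0.85), ([445.0, 293.0], 0.61)]
post [([380.0, 242.0], 0.49)]
pivot [([342.0, 245.0], 0.94), ([346.0, 263.0], 0.73)]
pad [([348.0, 264.0], 0.67)]
retainer [([343.0, 261.0], 0.92), ([344.0, 248.0], 0.64)]
bowl [([192.0, 276.0], 0.59)]
brass_dish [([456.0, 208.0], 0.98), ([346.0, 261.0], 0.31)]
plates [([190.0, 209.0], 0.84)]
1.1 [194.66065325 514.42127191 231.29717559] [2.65581837e-05 1.79868465e-01 9.83690670e-01 1.48199437e-05] [ 0.28987096 -0.04255376 -0.2434052 ]
```

View pics/scene0.png

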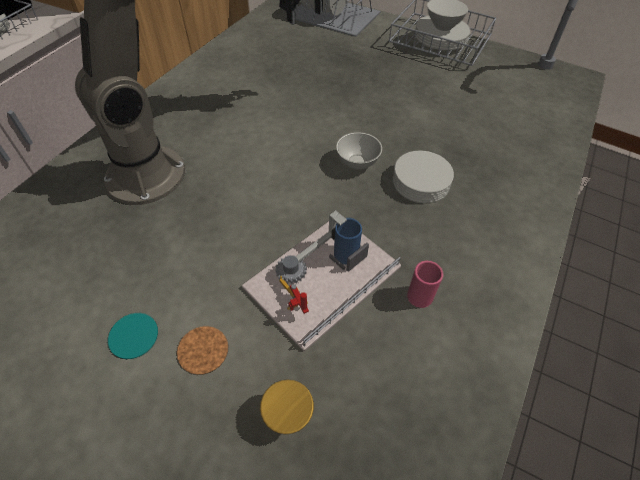

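View pics/top0.png

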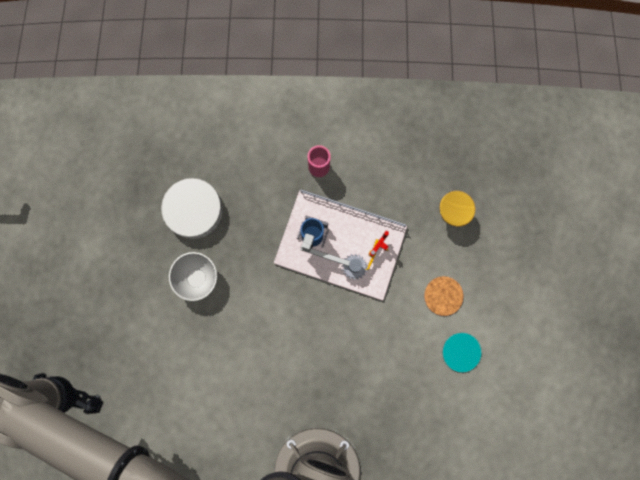

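The scene view shows the blue cup at (347,240), the rack around (320,285), the red lever at (300,300) and the cork coaster at (203,350). In the top view they are at (312,231), (341,245), (381,243) and (445,295).

```bash
cat > m.py <<'E'
from h import *
from scipy.optimize import minimize
masks={}
for n in("scene","top"):
    im=grab_frame(n); o=outline_of(n,"rack")[0]; masks[n]=o["pixels"]
    hsv=cv2.cvtColor(im,cv2.COLOR_RGB2HSV)
    print(n,"rackpx",masks[n].sum())
    cork=max(outline_of(n,"coaster"),key=lambda r:(((hsv[...,0]<20)&(hsv[...,1]>90))&r["pixels"]).sum())
    print("coaster",cork["location"],pix2w(n,[np.argwhere(cork["pixels"])[:,::-1].mean(0)],5).round(1))
    red=((hsv[...,0]<5)|(hsv[...,0]>176))&(hsv[...,1]>200)&(hsv[...,2]>90)
    red=red&(cv2.dilate(masks[n].astype(np.uint8),np.ones((9,9)))>0)
    print("red",red.sum(),np.argwhere(red)[:,::-1].mean(0)); np.save(f"red_{n}.npy",red)
    cup=[r for r in outline_of(n,"cup")]
    for r in cup:
        print("cup",r["location"],round(r["p"],2),im[r["pixels"]].mean(0).round(),pix2w(n,[np.argwhere(r["pixels"])[:,::-1].mean(0)],95).round(1))
    cv2.imwrite(f"pics/mask_{n}.png",masks[n]*255)
box=np.array([[x,y,z] for x in(-100,100) for y in(-145,145) for z in(0,12)]+[[94,y,40] for y in(-140,140)],float)
def tr(p,P):
    c,s=np.cos(p[2]),np.sin(p[2]); P=np.atleast_2d(P)
    return np.c_[p[0]+c*P[:,0]-s*P[:,1],p[1]+s*P[:,0]+c*P[:,1],P[:,2]]
D={}
for n,m in masks.items():
    m=cv2.morphologyEx(m.astype(np.uint8),cv2.MORPH_OPEN,np.ones((3,3)))
    k,l,st,_=cv2.connectedComponentsWithStats(m); m=(l==1+st[1:,4].argmax())
    h=cv2.convexHull(np.argwhere(m)[:,::-1].astype(np.int32)); D[n]=h.reshape(-1,2).astype(float)
def cost(p,which):
    e=0
    for n in which:
        a=np.zeros((960,1280),np.uint8);b=a.copy()
        cv2.fillConvexPoly(a,np.round(D[n]*2*16+8).astype(np.int32),1,shift=4)
        cv2.fillConvexPoly(b,np.round(cv2.convexHull(w2pix(n,tr(p,box)).astype(np.float32))*2*16+8).astype(np.int32),1,shift=4)
        e+=(a^b).sum()/a.sum()
    return e
c0=pix2w("top",[[341,245]],12)[0]
for which in(["top"],["scene"],["top","scene"]):
    best=None
    for y0 in np.radians(np.arange(0,360,15)):
        # gallery lies on +x side (away from robot in the picture)
        r=minimize(cost,[c0[0],c0[1],y0],args=(which,),method="Nelder-Mead",options=dict(initial_simplex=[[c0[0],c0[1],y0],[c0[0]+15,c0[1],y0],[c0[0],c0[1]+15,y0],[c0[0],c0[1],y0+.15]]))
        if best is None or r.fun<best.fun: best=r
    print(which,best.x.round(3),round(best.fun,4))
    p=best.x
    for nm,P in dict(post=[48,-96,84],stall=[-2.5,75,107],wheel=[-45,-50,40],pivot=[0,-81,56]).items(): print(nm,tr(p,P).round(1),w2pix("top",tr(p,P)).round(1),w2pix("scene",tr(p,P)).round(1))
E
python3 m.py
python3 - <<'E'
import cv2,numpy as np
a=cv2.imread('pics/top0.png')[185:305,265:415]; b=cv2.imread('pics/scene0.png')[205:355,235:410]
a=cv2.resize(a,(600,480),interpolation=3)[:, :]; b=cv2.resize(b,(700,600),interpolation=3)
cv2.imwrite('pics/c0.png',b)
E
```

```text
scene rackpx 10250
coaster [203.0, 350.8] [[ 436.6 -311.2    5. ]]
red 11 [297.54545455 299.27272727]
cup [423.1, 284.4] 0.66 [95. 52. 61.] [[765.5 -14.3  95. ]]
cup [343.7, 237.8] 0.55 [41. 50. 62.] [[586.    7.5  95. ]]
top rackpx 8844
coaster [443.5, 294.9] [[ 434.6 -311.6    5. ]]
red 85 [381.03529412 243.27058824]
cup [310.5, 233.1] 0.86 [47. 67. 92.] [[579.1  22.   95. ]]
cup [320.9, 159.5] 0.75 [123.  63.  81.] [[749.8  11.6  95. ]][ WARN:0@4.484] global loadsave.cpp:1063 imwrite_ Unsupported depth image for selected encoder is fallbacked to CV_8U.
Traceback (most recent call last):
  File "m.py", line 39, in <module>
    r=minimize(cost,[c0[0],c0[1],y0],args=(which,),method="Nelder-Mead",options=dict(initial_simplex=[[c0[0],c0[1],y0],[c0[0]+15,c0[1],y0],[c0[0],c0[1]+15,y0],[c0[0],c0[1],y0+.15]]))
  File "m.py", line 31, in cost
    cv2.fillConvexPoly(b,np.round(cv2.convexHull(w2pix(n,tr(p,box)).astype(np.float32))*2*16+8).astype(np.int32),1,shift=4)
                                                 ~~~~~^^^^^^^^^^^^^
  File "h.py", line 11, in w2pix
    K,d,T=cal(n); M=np.linalg.inv(T)
          ~~~^^^
  File "h.py", line 4, in cal
    c=get_calibration(n); f=240/np.tan(np.radians(c["vfov"])/2)
ValueError: time passes only in moves, steps and waits
```

View pics/c0.png

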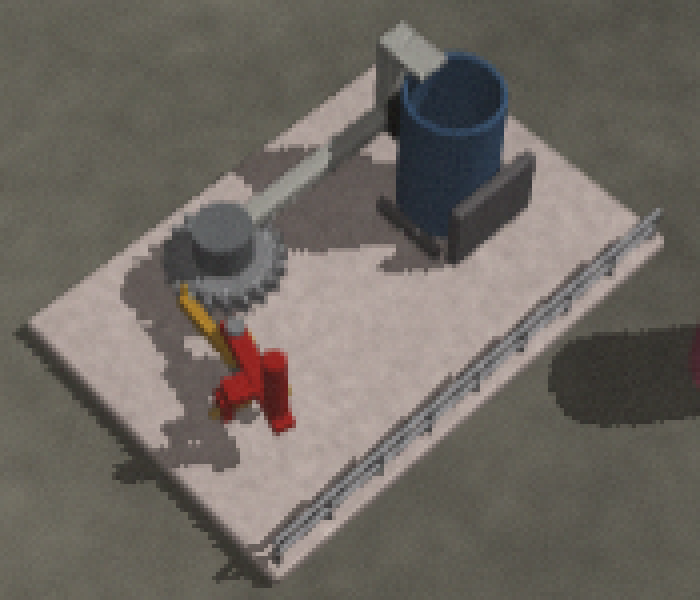

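The crop shows the closed retainer, with its lip over the blue cup's rim. The red post is at about (304,300) in the full picture, and the plate corners are at (242,286), (304,348) and (400,265).

```bash
sed -i 's/^def cal(n):/from functools import lru_cache\n@lru_cache(None)\ndef cal(n):/' h.py
sed -i 's/range(0,360,15)/range(-30,31,15)/; s/arange(0,360,15)/arange(-45,46,15)/; s/masks\[n\]\*255/masks[n].astype(np.uint8)*255/' m.py
cat >> m.py <<'E'
print(w2pix("scene",tr(p,[[-100,-145,12],[100,-145,12],[100,145,12]])).round(1), observe()["clock"])
im=cv2.imread("pics/scene0.png"); 
E
python3 m.py
```

```text
scene rackpx 10091
coaster [128.9, 337.1] [[ 294.9 -357.4    5. ]]
red 12 [296.83333333 299.5       ]
cup [423.5, 282.0] 0.87 [94. 52. 60.] [[765.7 -16.9  95. ]]
cup [344.8, 238.8] 0.82 [41. 50. 62.] [[586.2   7.3  95. ]]
top rackpx 8576
coaster [445.2, 294.6] [[ 436.1 -310.8    5. ]]
red 84 [381.14285714 243.13095238]
cup [310.1, 233.8] 0.97 [56. 74. 97.] [[578.   22.8  95. ]]
cup [319.8, 160.3] 0.69 [123.  61.  80.] [[750.2  11.3  95. ]]
cup [444.6, 295.3] 0.24 [200. 138.  82.] [[ 427.8 -292.9   95. ]]
['top'] [ 5.60521e+02 -5.00340e+01 -3.01000e-01] 0.0197
post [[ 577.9 -156.    84. ]] [[386.  232.8]] [[303.3 300.5]]
stall [[580.4  22.3 107. ]] [[312.1 228.4]] [[347.7 228.8]]
wheel [[502.7 -84.4  40. ]] [[354.9 265.3]] [[290.2 269.2]]
pivot [[ 536.5 -127.4   56. ]] [[373.1 251.2]] [[293.  287.4]]
['scene'] [ 5.58875e+02 -4.64650e+01 -3.08000e-01] 0.0387
post [[ 575.5 -152.5   84. ]] [[384.6 233.8]] [[303.1 298.6]]
stall [[579.2  25.8 107. ]] [[310.6 228.9]] [[348.  227.5]]
wheel [[500.8 -80.5  40. ]] [[353.3 266.1]] [[290.4 267.4]]
pivot [[ 534.3 -123.7   56. ]] [[371.5 252.1]] [[293.1 285.6]]
['top', 'scene'] [ 5.58771e+02 -4.83360e+01 -3.07000e-01] 0.0713
post [[ 575.5 -154.4   84. ]] [[385.4 233.8]] [[302.6 299.3]]
stall [[579.1  23.9 107. ]] [[311.4 228.9]] [[347.5 228. ]]
wheel [[500.8 -82.4  40. ]] [[354.1 266.1]] [[289.9 268.1]]
pivot [[ 534.3 -125.5   56. ]] [[372.3 252.1]] [[292.5 286.3]]
[[239.9 285.1]
 [302.9 350.1]
 [400.6 264.3]] 1.9
```

```bash
cat > go.py <<'E'
from h import *
from scipy.spatial.transform import Rotation as R
import sys
def togo(target,yaw_y):  # target TCP xyz, world heading (rad) of tool y -> remaining shift in tool axes/30 and turn/5deg
    s=observe(); q=s["tcp_rot"]; r=R.from_quat([q[1],q[2],q[3],q[0]])
    d=r.inv().apply(np.array(target)-s["ee_pos"])/30
    x=[np.cos(yaw_y-np.pi/2),np.sin(yaw_y-np.pi/2)]
    Rt=R.from_matrix(np.c_[[-x[0],-x[1],0],[-x[1],x[0],0],[0,0,-1]])
    w=np.degrees((r.inv()*Rt).as_rotvec())/5
    print("t",round(s["clock"],2),"pos",np.round(s["ee_pos"],1),"togo",d.round(2),"turn",w.round(2),"F",np.round(s["ft_force"],1),"w",round(s["gripper_width"],1))
YAW=-0.304; O=np.array([559.5,-49,0])
def rk(x,y,z): c,s=np.cos(YAW),np.sin(YAW); return O+[c*x-s*y,s*x+c*y,z]
if __name__=="__main__": togo(rk(*map(float,sys.argv[1:4])),YAW+np.pi/2)
E
python3 -m inch '[[0,-0.5,-0.45,0,0,0,-0.67],[0,-0.95,-0.86,0,0,0,0],[0,-0.95,-0.86,0,0,0,0],[0,-0.95,-0.86,0,0,0,0],[0,-0.95,-0.86,0,0,0,0],[0,-0.95,-0.86,0,0,0,0],[0,-0.95,-0.86,0,0,0,0],[0,-0.95,-0.86,0,0,0,0]]'
python3 go.py 48 -141 160
```

```text
clock: 2.57
ee_pos: [341.0, 262.8, 231.6]
tcp_rot: [0.0, 0.151, 0.989, 0.0]
ft_force: [0.5, -0.2, -0.3]
gripper_width: 0.1
grasp_force: 0.0
t 2.57 pos [341.  262.8 231.6] togo [-11.65 -12.45   2.38] turn [0.01 0.   0.01] F [ 0.5 -0.2 -0.3] w 0.1
```

```bash
python3 -m inch '[[0,-0.88,-0.95,0,0,0,0],[0,-0.88,-0.95,0,0,0,0],[0,-0.88,-0.95,0,0,0,0],[0,-0.88,-0.95,0,0,0,0],[0,-0.88,-0.95,0,0,0,0],[0,-0.88,-0.95,0,0,0,0],[0,-0.88,-0.95,0,0,0,0],[0,-0.88,-0.95,0,0,0,0]]' >/dev/null
python3 -m inch '[[0,-0.88,-0.95,0,0,0,0],[0,-0.88,-0.95,0,0,0,0],[0,-0.88,-0.95,0,0,0,0],[0,-0.88,-0.95,0.1,0,0,0],[0,-0.7,-0.6,0.6,0,0,0],[0,0,0,0.8,0,0,0],[0,0,0,0.8,0,0,0],[0,0,0,0,0,0,0]]' >/dev/null
python3 go.py 48 -141 70
```

```text
t 3.9 pos [ 551.9 -178.9  157. ] togo [-0.58 -0.49  2.89] turn [-0.   -0.12 -0.01] F [-1.4  1.1 -1.4] w -0.3
```

```bash
python3 -m inch '[[0,-0.58,-0.49,0,0,0,0],[0,0,0,0.6,0,-0.12,0],[0,0,0,0.8,0,0,0],[0,0,0,0.8,0,0,0],[0,0,0,0.5,0,0,0],[0,0,0,0.19,0,0,0],[0,0,0,0,0,0,0],[0,0,0,0,0,0,0]]' >/dev/null
python3 go.py 48 -141 70
python3 - <<'E'
from h import *
im=grab_frame("scene"); cv2.imwrite("pics/s1.png",cv2.resize(im[220:340,220:380,::-1],(800,600),interpolation=3))
E
```

```text
t 4.57 pos [ 569.1 -199.3   77. ] togo [ 0.21 -0.01  0.23] turn [0.   0.14 0.02] F [-0.1 -1.2 -0. ] w -0.1
```

View pics/s1.png

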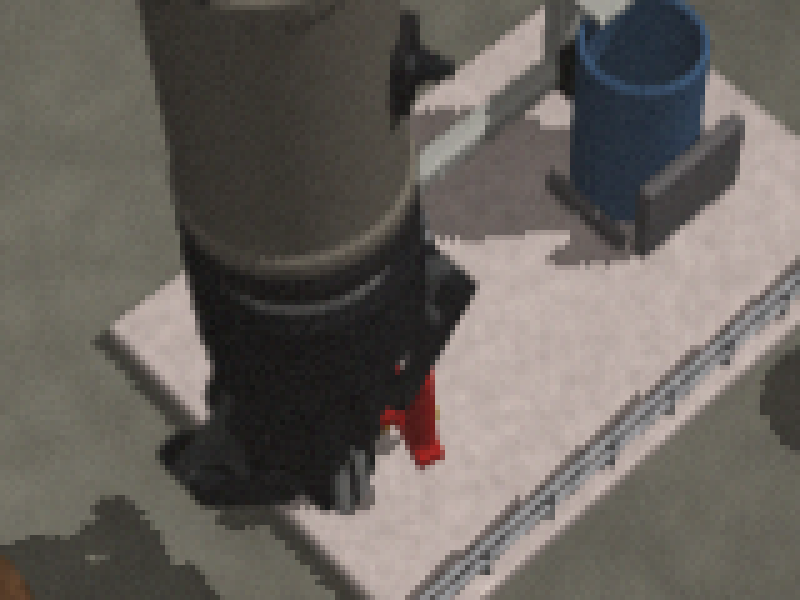

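The closed fingertips stand just on the −y side of the red post, crop (350,480) against post (425,415), with nothing touching.

```bash
cat >> go.py <<'E'
    f=observe()["ft_force"]; c,s=np.cos(YAW),np.sin(YAW); p=np.array(observe()["ee_pos"])-O
    print("Fx,Fy rack",round(f[0]*c+f[1]*s,2),round(-f[0]*s+f[1]*c,2),"rack xy",round(p[0]*c+p[1]*s,1),round(-p[0]*s+p[1]*c,1))
E
python3 -m inch '[[0,0.2,0,0.22,0,0.14,0],[0,0,0,0,0,0,0],[0,0,0,0,0,0,0],[0,0,0.12,0,0,0,0],[0,0,0.12,0,0,0,0],[0,0,0.12,0,0,0,0],[0,0,0,0,0,0,0],[0,0,0,0,0,0,0]]' >/dev/null
python3 go.py 48 -120 70
```

```text
File "go.py", line 14
    f=observe()["ft_force"]; c,s=np.cos(YAW),np.sin(YAW); p=np.array(observe()["ee_pos"])-O
IndentationError: unexpected indent
```

```bash
sed -i 's/"__main__": togo/"__main__":\n    togo/' go.py
python3 go.py 48 -120 70
```

```text
t 5.28 pos [ 566.  -186.5   68.9] togo [-0.02  0.31 -0.04] turn [ 0.   -0.02  0.02] F [-0.  -0.5 -0.6] w 0.2
Fx,Fy rack 0.12 -0.49 rack xy 47.4 -129.3
```

```bash
python3 -m inch '[[0,0,0.07,0,0,0,0],[0,0,0.07,0,0,0,0],[0,0,0.07,0,0,0,0],[0,0,0.07,0,0,0,0],[0,0,0.07,0,0,0,0],[0,0,0.07,0,0,0,0],[0,0,0,0,0,0,0],[0,0,0,0,0,0,0]]' |grep -A1 force
python3 go.py 48 -120 70
python3 -m inch '[[0,0,0.04,0,0,0,0],[0,0,0.04,0,0,0,0],[0,0,0.04,0,0,0,0],[0,0,0.04,0,0,0,0],[0,0,0,0,0,0,0],[0,0,0,0,0,0,0],[0,0,0,0,0,0,0],[0,0,0,0,0,0,0]]' |grep force
python3 go.py 48 -120 70
```

```text
ft_force: [-0.7, -0.8, 0.5]
gripper_width: -0.1
grasp_force: 0.0
t 5.95 pos [ 569.5 -175.    68.9] togo [-0.02 -0.09 -0.04] turn [ 0.   -0.02  0.01] F [-0.7 -0.8  0.5] w -0.1
Fx,Fy rack -0.47 -0.95 rack xy 47.3 -117.2
ft_force: [0.5, -1.3, 0.5]
grasp_force: 0.6
t 6.62 pos [ 571.  -171.1   69. ] togo [-0.02 -0.23 -0.03] turn [-0.   -0.02  0.  ] F [ 0.5 -1.3  0.5] w -0.1
Fx,Fy rack 0.84 -1.06 rack xy 47.5 -113.0
```

```bash
for i in 1; do python3 -m inch '[[0,0,0.04,0,0,0,0],[0,0,0.04,0,0,0,0],[0,0,0.04,0,0,0,0],[0,0,0.04,0,0,0,0],[0,0,0,0,0,0,0],[0,0,0,0,0,0,0],[0,0,0,0,0,0,0],[0,0,0,0,0,0,0]]' |grep force; done
python3 go.py 48 -120 70
python3 -m inch '[[0,0,0.04,0,0,0,0],[0,0,0.04,0,0,0,0],[0,0,0.04,0,0,0,0],[0,0,0,0,0,0,0],[0,0,0,0,0,0,0],[0,0,0,0,0,0,0],[0,0,0,0,0,0,0],[0,0,0,0,0,0,0]]' |grep force
python3 go.py 48 -120 70
```

```text
ft_force: [-0.1, -0.3, 0.4]
grasp_force: 0.5
t 7.28 pos [ 572.2 -166.    68.9] togo [-0.03 -0.4  -0.04] turn [ 0.   -0.02  0.01] F [-0.1 -0.3  0.4] w 0.3
Fx,Fy rack 0.03 -0.29 rack xy 47.1 -107.9
ft_force: [-0.1, -1.8, 0.1]
grasp_force: 0.5
t 7.95 pos [ 573.3 -162.7   68.9] togo [-0.02 -0.52 -0.04] turn [-0.   -0.02  0.01] F [-0.1 -1.8  0.1] w 0.0
Fx,Fy rack 0.47 -1.7 rack xy 47.2 -104.3
```

```bash
python3 -m inch '[[0,0,0.04,0,0,0,0],[0,0,0.04,0,0,0,0],[0,0,0.04,0,0,0,0],[0,0,0,0,0,0,0],[0,0,0,0,0,0,0],[0,0,0,0,0,0,0],[0,0,0,0,0,0,0],[0,0,0,0,0,0,0]]' |grep force
python3 go.py 48 -120 70
python3 -m inch '[[0,0,0.04,0,0,0,0],[0,0,0.04,0,0,0,0],[0,0,0.04,0,0,0,0],[0,0,0,0,0,0,0],[0,0,0,0,0,0,0],[0,0,0,0,0,0,0],[0,0,0,0,0,0,0],[0,0,0,0,0,0,0]]' |grep force
python3 go.py 48 -120 70
python3 - <<'E'
from h import *
im=grab_frame("scene"); cv2.imwrite("pics/s2.png",cv2.resize(im[220:340,220:380,::-1],(800,600),interpolation=3))
E
```

```text
ft_force: [0.7, -1.5, -0.5]
grasp_force: 0.6
t 8.62 pos [ 574.4 -159.2   68.9] togo [-0.03 -0.64 -0.04] turn [-0.   -0.02  0.01] F [ 0.7 -1.5 -0.5] w 0.0
Fx,Fy rack 1.12 -1.26 rack xy 47.2 -100.7
ft_force: [0.4, -3.5, -0.9]
grasp_force: 1.6
t 9.28 pos [ 575.6 -156.3   69. ] togo [-0.02 -0.75 -0.03] turn [-0.01 -0.02  0.  ] F [ 0.4 -3.5 -0.9] w 0.1
Fx,Fy rack 1.46 -3.23 rack xy 47.4 -97.5
```

View pics/s2.png

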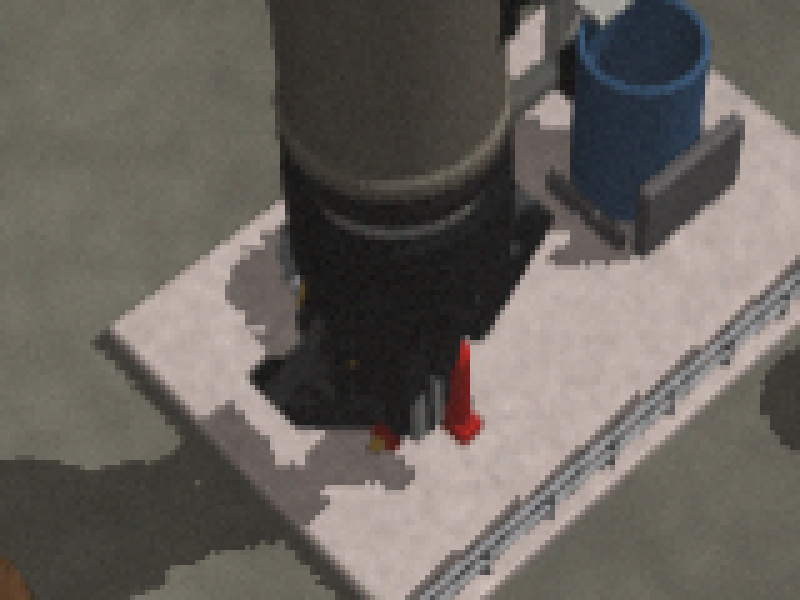

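The post's foot has moved from crop (428,458) to (465,432), so the fingers are pushing it. The force is rising, so the lever has met the pawl.

```bash
python3 -m inch '[[0,0,0.03,0,0,0,0],[0,0,0.03,0,0,0,0],[0,0,0,0,0,0,0],[0,0,0,0,0,0,0],[0,0,0,0,0,0,0],[0,0,0,0,0,0,0],[0,0,0,0,0,0,0],[0,0,0,0,0,0,0]]' |grep force
python3 go.py 48 -120 70
python3 -m inch '[[0,0,0.03,0,0,0,0],[0,0,0.03,0,0,0,0],[0,0,0,0,0,0,0],[0,0,0,0,0,0,0],[0,0,0,0,0,0,0],[0,0,0,0,0,0,0],[0,0,0,0,0,0,0],[0,0,0,0,0,0,0]]' |grep force
python3 go.py 48 -120 70
```

```text
ft_force: [-0.4, -5.0, -0.9]
grasp_force: 2.6
t 10.0 pos [ 575.8 -155.7   69. ] togo [-0.02 -0.77 -0.03] turn [-0.02 -0.01 -0.  ] F [-0.4 -5.  -0.9] w 0.1
Fx,Fy rack 1.12 -4.87 rack xy 47.5 -96.9
ft_force: [0.1, -6.6, -1.7]
grasp_force: 3.1
t 10.67 pos [ 576.1 -154.8   69. ] togo [-0.02 -0.8  -0.03] turn [-0.04 -0.01 -0.01] F [ 0.1 -6.6 -1.7] w -0.0
Fx,Fy rack 2.09 -6.22 rack xy 47.5 -96.0
```

```bash
python3 -m inch '[[0,0,0.03,0,0,0,0],[0,0,0.03,0,0,0,0],[0,0,0,0,0,0,0],[0,0,0,0,0,0,0],[0,0,0,0,0,0,0],[0,0,0,0,0,0,0],[0,0,0,0,0,0,0],[0,0,0,0,0,0,0]]' |grep force
python3 go.py 48 -120 70
python3 -m inch '[[0,0,0.03,0,0,0,0],[0,0,0.03,0,0,0,0],[0,0,0,0,0,0,0],[0,0,0,0,0,0,0],[0,0,0,0,0,0,0],[0,0,0,0,0,0,0],[0,0,0,0,0,0,0],[0,0,0,0,0,0,0]]' |grep force
python3 go.py 48 -120 70
```

```text
ft_force: [-0.3, -6.9, -0.6]
grasp_force: 3.3
t 11.33 pos [ 576.6 -153.5   69. ] togo [-0.01 -0.85 -0.03] turn [-0.04 -0.01 -0.01] F [-0.3 -6.9 -0.6] w -0.2
Fx,Fy rack 1.8 -6.65 rack xy 47.6 -94.6
ft_force: [0.8, -4.7, -1.2]
grasp_force: 2.2
t 12.0 pos [ 577.8 -149.2   69. ] togo [-0.02 -1.   -0.03] turn [-0.   -0.01  0.01] F [ 0.8 -4.7 -1.2] w -0.1
Fx,Fy rack 2.15 -4.29 rack xy 47.5 -90.1
```

```bash
python3 -m inch '[[0,0,0.04,0,0,0,0],[0,0,0.04,0,0,0,0],[0,0,0.03,0,0,0,0],[0,0,0,0,0,0,0],[0,0,0,0,0,0,0],[0,0,0,0,0,0,0],[0,0,0,0,0,0,0],[0,0,0,0,0,0,0]]' |grep force
python3 go.py 48 -120 70
python3 -m inch '[[0,0,0.03,0,0,0,0],[0,0,0.02,0,0,0,0],[0,0,0,0,0,0,0],[0,0,0,0,0,0,0],[0,0,0,0,0,0,0],[0,0,0,0,0,0,0],[0,0,0,0,0,0,0],[0,0,0,0,0,0,0]]' |grep force
python3 go.py 48 -120 70
```

```text
ft_force: [-0.1, -8.1, -0.4]
grasp_force: 3.7
t 12.67 pos [ 578.  -148.5   69. ] togo [-0.02 -1.02 -0.03] turn [-0.04 -0.01 -0.01] F [-0.1 -8.1 -0.4] w -0.1
Fx,Fy rack 2.38 -7.78 rack xy 47.4 -89.4
ft_force: [-0.4, -10.0, -1.7]
grasp_force: 4.5
t 13.33 pos [ 578.  -148.3   69. ] togo [-0.02 -1.03 -0.03] turn [-0.06 -0.01 -0.02] F [ -0.4 -10.   -1.7] w 0.3
Fx,Fy rack 2.63 -9.65 rack xy 47.4 -89.2
```

Against the stop at about 10 N. I'll hold here while the retainer swings.

```bash
for i in 1 2 3; do python3 -m inch '[[0,0,0,0,0,0,0],[0,0,0,0,0,0,0],[0,0,0,0,0,0,0],[0,0,0,0,0,0,0],[0,0,0,0,0,0,0],[0,0,0,0,0,0,0],[0,0,0,0,0,0,0],[0,0,0,0,0,0,0]]' |grep ft_force; done
python3 - <<'E'
from h import *
im=grab_frame("scene"); cv2.imwrite("pics/s3.png",cv2.resize(im[200:350,220:420,::-1],(800,600),interpolation=3))
E
```

```text
ft_force: [-0.4, -9.0, -0.8]
ft_force: [0.2, -9.8, -0.7]
ft_force: [-1.1, -8.4, -0.4]
```

View pics/s3.png

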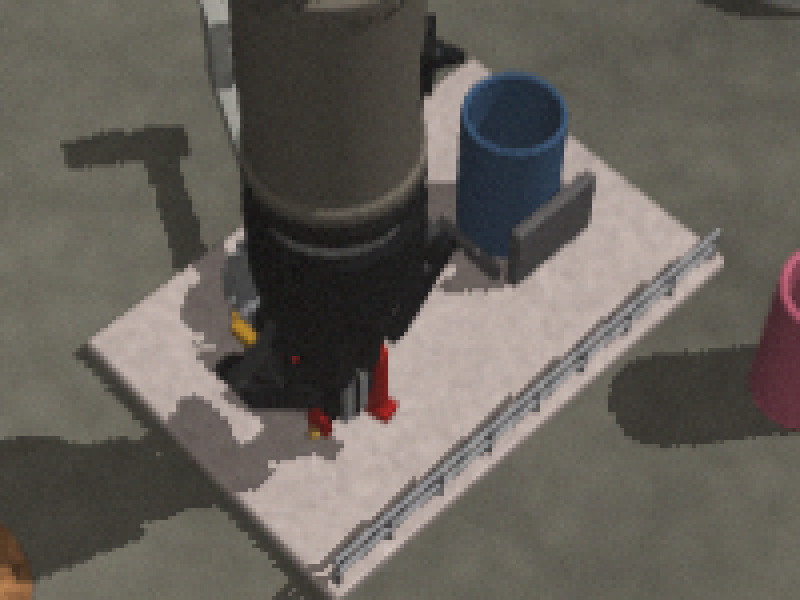

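The retainer has swung to the −x side, seen behind the gripper at crop (215,60), and the cup is uncovered. I'll hold a moment longer, then back off and rise.

```bash
python3 -m inch '[[0,0,0,0,0,0,0],[0,0,0,0,0,0,0],[0,0,0,0,0,0,0],[0,0,0,0,0,0,0],[0,0,0,0,0,0,0],[0,0,0,0,0,0,0],[0,0,0,0,0,0,0],[0,0,0,0,0,0,0]]' |grep ft_force
python3 -m inch '[[0,0,-0.2,0,0,0,0],[0,0,-0.3,0,0,0,0],[0,0,-0.4,0,0,0,0],[0,0,-0.5,0,0,0,0],[0,0,-0.4,0,0,0,0],[0,0,0,-0.5,0,0,0],[0,0,0,-0.9,0,0,0],[0,0,0,-0.9,0,0,0]]' |grep ft_force
python3 -m inch '[[0,0,0,-0.9,0,0,0],[0,0,0,-0.4,0,0,0],[0,0,0,0,0,0,0],[85,0.4,0.9,0,0,0,0],[85,0.4,0.9,0,0,0,0],[85,0.4,0.9,0,0,0,0],[85,0.3,0.9,0,0,0,0],[85,0,0,0,0,0,0]]' |grep ft_force
python3 go.py -2.5 75 160
python3 - <<'E'
from h import *
for n in("scene","top"):
    im=grab_frame(n)
    for r in outline_of(n,"cup"): print(n,r["location"],im[r["pixels"]].mean(0).round(),r["p"])
    if n=="scene": a=cv2.resize(im[190:340,220:420,::-1],(400,300),interpolation=3)
    else: b=cv2.resize(im[180:300,250:410,::-1],(400,300),interpolation=3)
cv2.imwrite("pics/s4.png",np.hstack([a,b]))
E
```

```text
ft_force: [-0.2, -9.2, -1.2]
ft_force: [0.7, -1.1, -0.5]
ft_force: [-0.5, 0.6, 0.0]
t 17.38 pos [551.7 -69.1 174.8] togo [-0.01  3.21  0.51] turn [ 0.08 -0.1   0.14] F [-0.5  0.6  0. ] w 60.3
Fx,Fy rack -0.64 0.4 rack xy -1.4 -21.5
scene [343.2, 235.7] [42. 53. 66.] 0.87
scene [424.7, 282.0] [101.  55.  65.] 0.79
top [320.4, 161.9] [127.  66.  84.] 0.75
top [310.4, 234.4] [51. 71. 97.] 0.61
```

View pics/s4.png

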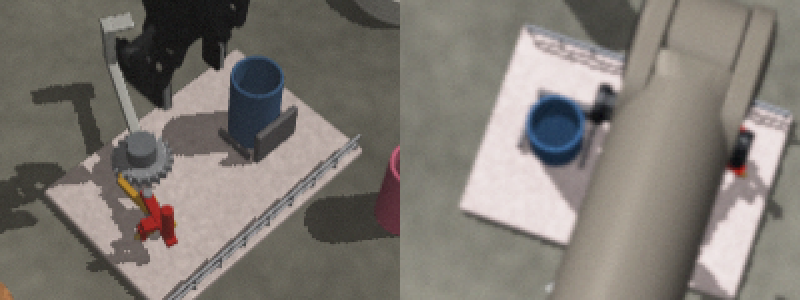

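The retainer is open, the pawl and lever are back, and the cup stands free with its rim at about (312,228) in the top view, as predicted from the rack pose.

```bash
python3 -m inch '[[85,0,0.8,0,0,0,0],[85,0,0.9,0,0,0,0],[85,0,0.9,0,0,0,0],[85,0,0.6,0,0,0,0],[85,0,0,0,0,0,0],[85,0,0,0,0,0,0],[85,0,0,0,0,0,0],[85,0,0,0,0,0,0]]' |grep ft_force
python3 go.py -2.5 75 80
```

```text
ft_force: [-0.2, 0.7, -0.0]
t 18.25 pos [580.8   9.1 177. ] togo [0.18 0.45 3.23] turn [-0.02 -0.02 -0.04] F [-0.2  0.7 -0. ] w 85.1
Fx,Fy rack -0.42 0.63 rack xy 2.9 61.8
```

```bash
python3 -m inch '[[85,0.18,0.45,0,0,0,0],[85,0,0,0.3,0,0,0],[85,0,0,0.6,0,0,0],[85,0,0,0.6,0,0,0],[85,0,0,0.3,0,0,0],[85,0,0,0,0,0,0],[85,0,0,0,0,0,0],[85,0,0,0,0,0,0]]' |grep ft_force
python3 go.py -2.5 75 80
```

```text
ft_force: [0.5, 0.0, 0.8]
t 18.92 pos [580.7  26.1 123.9] togo [ 0.01 -0.1   1.46] turn [ 0. -0. -0.] F [0.5 0.  0.8] w 85.0
Fx,Fy rack 0.51 0.18 rack xy -2.3 78.0
```

```bash
python3 -m inch '[[85,0,-0.1,0.2,0,0,0],[85,0,0,0.3,0,0,0],[85,0,0,0.3,0,0,0],[85,0,0,0.3,0,0,0],[85,0,0,0.2,0,0,0],[85,0,0,0.16,0,0,0],[85,0,0,0,0,0,0],[85,0,0,0,0,0,0]]' |grep ft_force
python3 go.py -2.5 75 80
python3 -m inch '[[50,0,0,0,0,0,0],[50,0,0,0,0,0,0],[50,0,0,0,0,0,0],[50,0,0,0,0,0,0],[50,0,0,0,0,0,0],[50,0,0,0,0,0,0],[50,0,0,0,0,0,0],[50,0,0,0,0,0,0]]' 30
python3 go.py -2.5 75 80
```

```text
ft_force: [0.1, 0.2, 0.6]
t 19.58 pos [578.8  23.9  78.8] togo [-0.03 -0.01 -0.04] turn [-0.   -0.03  0.01] F [0.1 0.2 0.6] w 85.1
Fx,Fy rack -0.01 0.23 rack xy -3.4 75.4
clock: 20.25
ee_pos: [579.7, 24.1, 80.0]
tcp_rot: [-0.0, 0.151, 0.989, 0.0]
ft_force: [0.3, 0.6, 5.2]
gripper_width: 53.8
grasp_force: 32.5
t 20.25 pos [579.7  24.1  80. ] togo [-0.01 -0.03  0.  ] turn [ 0.01 -0.    0.01] F [0.3 0.6 5.2] w 53.8
Fx,Fy rack 0.15 0.67 rack xy -2.7 75.8
```

```bash
python3 -m inch '[[50,0,0,-0.1,0,0,0],[50,0,0,-0.3,0,0,0],[50,0,0,-0.5,0,0,0],[50,0,0,-0.6,0,0,0],[50,0,0,-0.6,0,0,0],[50,0,0,-0.6,0,0,0],[50,0,0,-0.5,0,0,0],[50,0,0,-0.3,0,0,0]]' 40
python3 - <<'E'
from go import *
im=grab_frame("scene"); cv2.imwrite("pics/s5.png",cv2.resize(im[150:360,200:480,::-1],(800,600),interpolation=3))
togo([436,-311,180],YAW+np.pi/2)
E
```

```text
clock: 20.92
ee_pos: [579.5, 23.4, 185.9]
tcp_rot: [-0.0, 0.151, 0.988, 0.0]
ft_force: [0.9, -0.3, -1.5]
gripper_width: 53.9
grasp_force: 42.6
t 20.97 pos [580.5  23.4 187.2] togo [  1.26 -12.08   0.22] turn [0.02 0.03 0.  ] F [ 0.7  0.1 -0.2] w 53.8
```

View pics/s5.png

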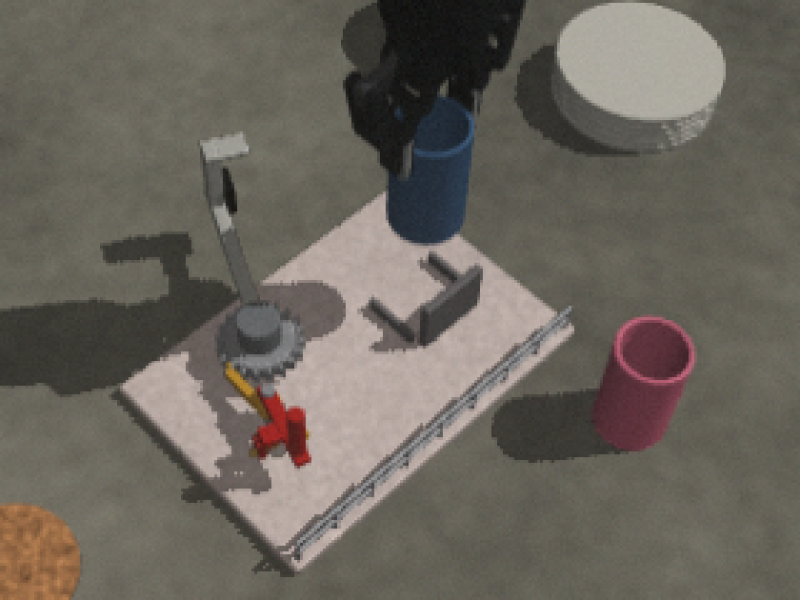

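The blue cup hangs upright in the gripper at crop (428,175), clear of the rack, and the retainer stays open. Next I carry it to the coaster.

```bash
python3 -m inch '[[50,0,-0.2,-0.4,0,0,0],[50,0.1,-0.5,0,0,0,0],[50,0.1,-0.8,0,0,0,0],[50,0.1,-0.9,0,0,0,0],[50,0.1,-0.9,0,0,0,0],[50,0.1,-0.9,0,0,0,0],[50,0.1,-0.9,0,0,0,0],[50,0.1,-0.9,0,0,0,0]]' |grep ft_force
python3 -m inch '[[50,0.1,-0.9,0,0,0,0],[50,0.1,-0.9,0,0,0,0],[50,0.1,-0.9,0,0,0,0],[50,0.1,-0.9,0,0,0,0],[50,0.1,-0.9,0,0,0,0],[50,0.1,-0.8,0,0,0,0],[50,0,-0.4,0,0,0,0],[50,0,0,0,0,0,0]]' |grep -A2 ft_force
python3 - <<'E'
from go import *
togo([436,-311,110],YAW+np.pi/2)
E
```

```text
ft_force: [0.8, -0.6, -1.2]
ft_force: [-1.2, -1.0, -1.7]
gripper_width: 54.0
grasp_force: 42.7
t 22.3 pos [ 432.5 -304.5  195.9] togo [-0.19 -0.16  2.86] turn [-0.04 -0.04 -0.1 ] F [-1.2 -1.  -1.7] w 54.0
```

```bash
python3 -m inch '[[50,-0.15,-0.1,0.2,0,0,0],[50,0,0,0.5,0,0,0],[50,0,0,0.7,0,0,0],[50,0,0,0.7,0,0,0],[50,0,0,0.5,0,0,0],[50,0,0,0.2,0,0,0],[50,0,0,0,0,0,0],[50,0,0,0,0,0,0]]' |grep -A2 ft_force
python3 - <<'E'
from go import *
togo([436,-311,76],YAW+np.pi/2); togo([436,-311,76],YAW+np.pi/2)
for n in("scene","top"):
    im=grab_frame(n); hsv=cv2.cvtColor(im,cv2.COLOR_RGB2HSV)
    for r in outline_of(n,"coaster"): print(n,"coaster",r["location"],im[r["pixels"]].mean(0).round(),pix2w(n,[r["location"]],5).round(1))
E
```

```text
ft_force: [1.1, 1.2, -1.4]
gripper_width: 53.8
grasp_force: 42.7
t 22.97 pos [ 440.9 -302.9  112.2] togo [ 0.07 -0.31  1.21] turn [ 0.   -0.02  0.03] F [ 1.1  1.2 -1.4] w 53.8
t 22.97 pos [ 440.9 -302.9  112.2] togo [ 0.07 -0.31  1.21] turn [ 0.   -0.02  0.03] F [ 1.1  1.2 -1.4] w 53.8
scene coaster [128.9, 338.1] [24. 86. 82.] [[ 293.  -364.6    5. ]]
scene coaster [204.1, 356.8] [127.  89.  58.] [[ 448.9 -320.3    5. ]]
top coaster [464.6, 355.5] [  9. 137. 135.] [[ 285.3 -365.2    5. ]]
top coaster [430.4, 296.0] [201. 140.  85.] [[ 433.3 -277.8    5. ]]
```

```bash
python3 -m inch '[[50,0.07,-0.3,0.1,0,0,0],[50,0,0,0.3,0,0,0],[50,0,0,0.3,0,0,0],[50,0,0,0.25,0,0,0],[50,0,0,0.12,0,0,0],[50,0,0,0.05,0,0,0],[50,0,0,0,0,0,0],[50,0,0,0,0,0,0]]' |grep -A2 ft_force
python3 - <<'E'
from go import *
togo([436,-311,73],YAW+np.pi/2)
E
python3 -m inch '[[50,0,0,0.03,0,0,0],[50,0,0,0.03,0,0,0],[50,0,0,0.03,0,0,0],[50,0,0,0,0,0,0],[50,0,0,0,0,0,0],[50,0,0,0,0,0,0],[50,0,0,0,0,0,0],[50,0,0,0,0,0,0]]' |grep -A2 ft_force
python3 - <<'E'
from go import *
togo([436,-311,73],YAW+np.pi/2)
im=grab_frame("scene"); cv2.imwrite("pics/s6.png",cv2.resize(im[270:420,120:320,::-1],(800,600),interpolation=3))
E
```

```text
ft_force: [-0.4, 0.6, -0.1]
gripper_width: 54.1
grasp_force: 42.7
t 23.83 pos [ 435.8 -311.6   78.6] togo [-0.    0.02  0.19] turn [-0.   -0.02  0.01] F [-0.4  0.6 -0.1] w 54.1
ft_force: [-0.4, -0.0, -2.5]
gripper_width: 54.3
grasp_force: 42.7
t 24.5 pos [ 435.7 -311.6   76. ] togo [-0.    0.02  0.1 ] turn [ 0.   -0.02  0.01] F [-0.4 -0.  -2.5] w 54.3
```

View pics/s6.png

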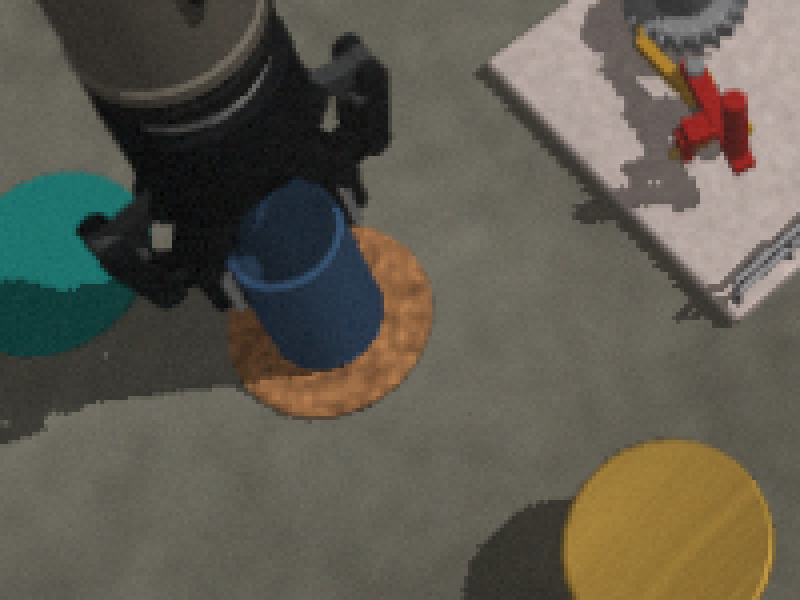

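The cup is upright and centred just above the cork coaster, crop (330,330). I'll lower it until it touches.

```bash
python3 -m inch '[[50,0,0,0.03,0,0,0],[50,0,0,0.03,0,0,0],[50,0,0,0,0,0,0],[50,0,0,0,0,0,0],[50,0,0,0,0,0,0],[50,0,0,0,0,0,0],[50,0,0,0,0,0,0],[50,0,0,0,0,0,0]]' |grep -B2 ft_force
python3 -m inch '[[50,0,0,0.03,0,0,0],[50,0,0,0.02,0,0,0],[50,0,0,0,0,0,0],[50,0,0,0,0,0,0],[50,0,0,0,0,0,0],[50,0,0,0,0,0,0],[50,0,0,0,0,0,0],[50,0,0,0,0,0,0]]' |grep -B2 ft_force
```

```text
ee_pos: [435.7, -311.6, 74.2]
tcp_rot: [-0.001, 0.151, 0.989, 0.0]
ft_force: [-0.5, 0.4, -2.1]
ee_pos: [435.9, -311.7, 73.0]
tcp_rot: [-0.001, 0.151, 0.989, 0.0]
ft_force: [0.1, -0.0, 4.4]
```

Contact at z = 73, as predicted. Now release, opening the fingers gently, then rise.

```bash
python3 -m inch '[[58,0,0,0,0,0,0],[58,0,0,0,0,0,0],[62,0,0,0,0,0,0],[68,0,0,0,0,0,0],[76,0,0,0,0,0,0],[85,0,0,0,0,0,0],[85,0,0,0,0,0,0],[85,0,0,0,0,0,0]]' |grep -A2 ft_force
python3 -m inch '[[85,0,0,-0.1,0,0,0],[85,0,0,-0.3,0,0,0],[85,0,0,-0.5,0,0,0],[85,0,0,-0.8,0,0,0],[85,0,0,-0.8,0,0,0],[85,0,0,-0.8,0,0,0],[85,0,0,-0.5,0,0,0],[85,0,0,-0.2,0,0,0]]' |grep -B2 -A2 ft_force
python3 -m inch '[[85,0.2,0,0,0,0,0],[85,0.6,0,0,0,0,0],[85,0.8,0,0,0,0,0],[85,0.8,0,0,0,0,0],[85,0.6,0,0,0,0,0],[85,0.2,0,0,0,0,0],[85,0,0,0,0,0,0],[85,0,0,0,0,0,0]]' |grep ft_force
python3 - <<'E'
from h import *
a=grab_frame("scene")
for r in outline_of("top","cup")[:0]: pass
b=grab_frame("top")
cv2.imwrite("pics/s7.png",np.hstack([cv2.resize(a[190:430,100:420,::-1],(400,300)),cv2.resize(b[180:360,270:510,::-1],(400,300))]))
E
```

```text
ft_force: [-0.2, -0.1, -0.4]
gripper_width: 84.6
grasp_force: 0.0
ee_pos: [437.2, -313.2, 196.4]
tcp_rot: [0.002, 0.151, 0.989, -0.001]
ft_force: [0.1, -0.8, 0.5]
gripper_width: 85.0
grasp_force: 0.0
ft_force: [1.1, -0.1, 0.1]
```

View pics/s7.png

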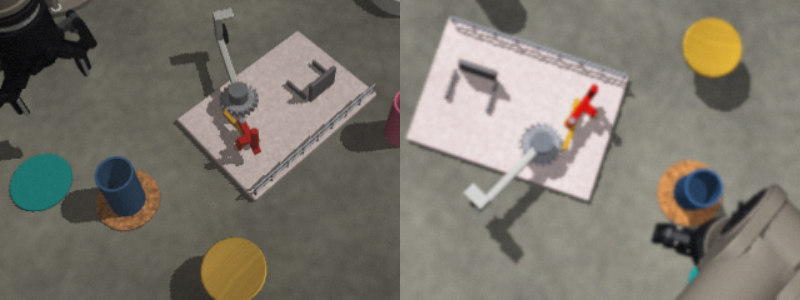

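The cup stands upright on the cork coaster, crop (128,195), the retainer is open, the lever is back at rest, and the arm is clear.

```bash
python3 -c "
from cell import *
print(hand_in())"
```

```text
the job is handed in; nothing more can be done
None
```

The job is handed in, but `hand_in()` returned no verdict: in the last pictures the blue cup stands upright on the cork coaster, the retainer is open and the lever is back at rest. The push on the lever read about 10 N at most.

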